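# Clamp the tablet tin in the one-handed holder

## Robot

A 7-joint arm with a two-finger parallel gripper is mounted at the origin on the work surface. World frame = base frame: x ahead of the robot, y to its left, z up, the work surface at z = 0. Lengths are in m, angles in rad, forces in N, time in s.
With the tool pointing down it reaches from about 0.425 to 0.875 m from the base axis. Payload 4.7 kg.
Tool frame: the origin (TCP) lies at the very end of the fingers, on their centre line; the grasp point (between the pads) lies 19 mm behind it (grip_point_offset is the distance from the TCP to the grasp point, in m); x points along the fingers, z is the direction in which the jaws open and shut, and the axes are right-handed (so a half turn about x gives the same grasp; the last joint's range is limited). The gripper opens to 87 mm and grips with 3 to 60 N. Pads are 19 mm wide; open, the fingers measure 117 mm over their backs; the gripper's body (75 mm by 190 mm) begins 51 mm behind the grasp point.
Start: joints at [1.259, 0.321, -0.07, 1.45, 0.023, 1.371, -0.057], TCP at [0.208, -0.616, 0.223] pointing down, gripper open.
Joint ranges: [-2.86, 2.86], [-0.3, 2.09], [-1.38, 1.24], [0.06, 2.45], [-1.56, 4.7], [0.09, 2.05], [-2.69, 2.69]. Speed limits (rad/s): [2.57, 2.57, 3.14, 3.14, 3.14, 3.14, 3.14].

## Interface

Orientations are given as a rotation vector (axis times angle).
In Python, from bench import get_state, get_image, calibration, close_job, grip_point_offset gives the robot as it stands.
- The arm moves only by the tool play_rows, never from a script. Its argument "targets" is a list of rows, each an object with "claw": the closure, from 0 (fully open) to 1 (shut); "linear": the shift along the tool's x, y, z as a fraction of full scale, a list of three; "rotation": the turn, a rotation vector about the tool's x, y, z as a fraction of full scale, a list of three. In form: [{"claw": claw, "linear": [x, y, z], "rotation": [wx, wy, wz]}, ...]. A call has 1 to 10 rows; each row shifts and turns the pose as measured when the row begins, along the tool's axes as they then stand; what a row does not reach is not made up. Full scale, the value 1, is 2.5 cm for a shift and 90 degrees for a turn. A row lasts 1/12 s, in which the tool goes at most 41.7 mm and 7.16 degrees, less where a joint would pass 70% of its speed; a pose out of reach is approached as far as the arm can. A call with a number of a shift or a turn outside -1 to 1 is refused whole. A call with a gripper value outside its range is refused whole. The fingers move at their own pace and stop on an object; "newtons" is the grip in N (left out, the last holds). Time passes only in rows, so rows that do not move let the fingers close. It gives the time, the measured TCP pose, the force and the opening at its end, in the units of the state.
- get_state(): the state, without advancing time (a new reading comes with each control period).
- get_image(name): name is "side" or "top"; returns the picture (480x640x3 uint8, blue, green, red); there is no depth.
- calibration(name): a dict with "fx", "fy", "cx", "cy" (pixels), "dist_coeffs" ([k1, k2, p1, p2, k3] as OpenCV has them; the pictures are not rectified), "rvec" (rotation vector, rad) and "tvec" (3), from world to camera coordinates, as OpenCV has them. Camera axes: x right, y down, z forward; pixel columns grow to the right and rows downward; lengths in m; the calibration is good to about 2 mm. A picture is of the moment at which its call begins. calibration takes no time and is no camera call.
- close_job(): hands the job in, once; it reports no verdict.
The state is a dict: "time": time; "joint_positions": joint angles; "qd": joint speeds; "joint_torque": joint torques, N m; "position": TCP position; "tool_rot": TCP orientation; "ft_force": force on the tool from outside, world axes, zero at the start; "torque": the same for the moment, N m; "grip_width": opening from 0.0 (shut) to 1.0 (fully open).
Only numpy, scipy, OpenCV 4.12 (cv2) and the standard library are available. Lean on these libraries where they do the work, as an engineer would, in place of code of your own. Each camera call takes 0.05 s, during which the arm holds its last target. There are 200 camera calls.

## Task

Put the flat steel tablet tin in the grey one-handed holder: push it in, lid up and end first, under the sprung arm with the orange lip until it is fully home against the black stop, straight and centred, and let go so that the arm bears down on it. Leave the blue pill case of the same shape where it is.

Things in the scene. Friction and masses are not known exactly. Their poses are not given: they have to be found in the camera images.
- tin: Flat bare-steel tablet tin, a closed box 100 mm long (its x), 46 mm wide (y), 22 mm high, about 0.11 kg, the same at both ends: either may go in first. It lies lid up on the white ledge left or right of the holder. Origin: centre of its underside, z up.
- holder: Grey holder fixed to the ledge: plate 8 mm thick, 90 wide (y), from x = -95 mm (open front, towards the robot) to +115; no side walls. The tin goes in along +x to a black stop, 12 mm above the plate, face at x = +50; two cheeks behind it hold the arm's hinge (x = +95, 45 mm up). Origin: on the ledge under the home place of the tin's centre (tin home: x = 0, y = 0, z = 8 mm, its x along this x).
- clamp (a joint): Sprung arm's angle (0 to 0.8 rad, grows upward). It reaches from the hinge to the front. At 0 its black roller (34 mm wide) at holder x = +25 is 12 mm above the plate; before it a slippery orange lip, 30 mm wide, slopes up 28 deg to x = -25, 38 mm above the plate. A tin pushed in on or just above the plate lifts the lip (3 to 8 N). Roller on the tin: 0.14, pressing about 4 N.
- case: Blue plastic pill case of the tin's size and shape (100 x 46 x 22 mm), lying on the ledge on the other side of the holder. Not to be moved. Origin: centre of its underside.
Not all that is in view belongs to the job. There is more than one size of the tin; the job needs the middle-sized.

How it is judged:
By the outcome, as a careful person would: the job done as asked, in the order asked, and still so for the second after the job is handed in, with the robot touching nothing.
It also fails if it takes over 38 s, if anything falls off the work surface, if the arm or the gripper's body presses on something with over 40 N, if the wrist force passes 120 N, or if a joint passes its speed limit or range.

## Working session

There is one attempt and no reset: what is moved stays moved. The work goes in short steps, Python scripts to look and compute and a tool call to move; the robot and the scene stay as the last step left them, time stands still between calls to the robot, and variables do not carry over. Pictures are saved under pics/ and viewed, about 8 in all and at most 12, crops included, and the job is handed in when it is done.

Besides the shell and the picture viewer there is one more tool, called after "Emit:" as a command line: name --argument value ..., lists and objects as JSON in quotes. play_rows: Moves the arm, as the interface text tells. Shift numbers are shares of 2.5 cm and turn numbers shares of 90 degrees, none past 1 either way. Its arguments: {"type":"object","properties":{"targets":{"type":"array"},"newtons":{"type":"number"}},"required":["targets"]}

```bash
mkdir -p pics; ls
python3 - <<'E'
from bench import *
import cv2
print(get_state(), grip_point_offset)
for n in("top","side"):
    print(n,calibration(n)); cv2.imwrite(f"pics/{n}0.png",get_image(n))
E
```

```text
pics
{'time': 0.0, 'joint_positions': array([ 1.25912769,  0.32180773, -0.0701391 ,  1.45172308,  0.02257955,
        1.37077648, -0.05690831]), 'qd': array([-6.23251079e-05,  2.51697930e-03, -2.21106871e-04,  1.28294565e-03,
        2.27522183e-04,  1.21034276e-03, -1.52642295e-03]), 'joint_torque': array([ 7.27543738e-04, -4.91284096e+01, -4.03586207e-01, -3.12532425e+01,
       -6.39189966e-02,  4.38356667e-02,  1.68796796e-04]), 'position': array([ 0.20783291, -0.6152754 ,  0.22144771]), 'tool_rot': array([ 0.96701825,  1.3475547 , -0.96524219]), 'ft_force': array([-0.59026015,  0.13361654, -0.83858126]), 'torque': array([ 0.00276121, -0.01688077, -0.07578765]), 'grip_width': 1.0038871357352561} 0.0187
top {'fx': 622.8668852805296, 'fy': 622.8668852805296, 'cx': 324.11916337387555, 'cy': 239.25263285763293, 'dist_coeffs': array([-0.20182919,  0.        ,  0.        ,  0.        ,  0.        ]), 'rvec': array([ 2.10894688, -2.15560871,  0.14908465]), 'tvec': array([-0.05237974,  0.60914507,  1.52813206])}
side {'fx': 556.7935605314675, 'fy': 556.7935605314675, 'cx': 319.71212962640965, 'cy': 241.45019769264601, 'dist_coeffs': array([-0.16564483,  0.        ,  0.        ,  0.        ,  0.        ]), 'rvec': array([ 0.62679979, -2.68869825,  1.04763699]), 'tvec': array([0.49333006, 0.28011472, 0.95451789])}
```

View pics/top0.png

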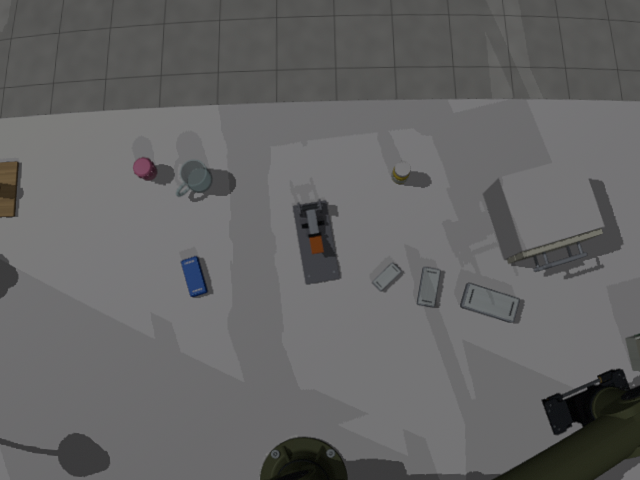

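View pics/side0.png

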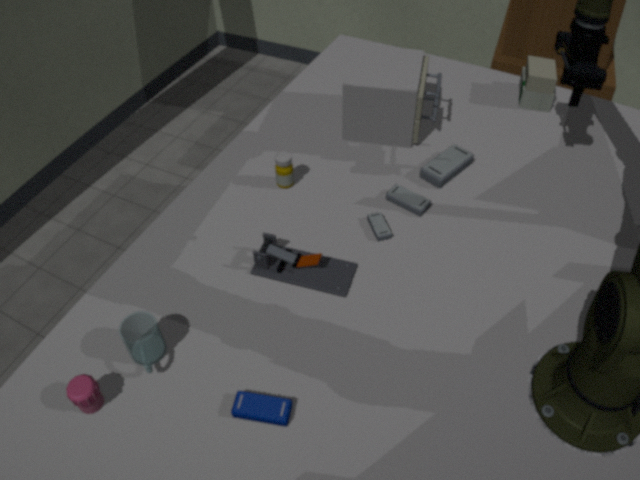

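Top view: the candidates are three bare-steel tins at (387,277) small, (429,287) middle and (490,301) large, plus the blue case at (195,277). The holder is at about (316,245), with the orange lip towards the robot. I choose the middle tin at (429,287). In the side view it is at (408,200). Next come the close crops.

```bash
cat > h.py <<'E'
import numpy as np, cv2
from bench import *
def cam(n):
    c=calibration(n); K=np.array([[c['fx'],0,c['cx']],[0,c['fy'],c['cy']],[0,0,1]])
    return K,np.array(c['dist_coeffs']),cv2.Rodrigues(np.array(c['rvec']))[0],np.array(c['tvec']),c
def p2w(n,uv,z):
    K,d,R,t,_=cam(n); q=cv2.undistortPoints(np.array(uv,float).reshape(-1,1,2),K,d)[:,0]
    o=-R.T@t; v=np.c_[q,np.ones(len(q))]@R
    return o+v*((z-o[2])/v[:,2])[:,None]
def w2p(n,X):
    K,d,R,t,c=cam(n); return cv2.projectPoints(np.array(X,float).reshape(-1,1,3),c['rvec'],c['tvec'],K,d)[0][:,0]
def tri(uvt,uvs):
    P=[];q=[]
    for n,uv in(("top",uvt),("side",uvs)):
        K,d,R,t,_=cam(n);P.append(np.c_[R,t]);q.append(cv2.undistortPoints(np.array(uv,float).reshape(-1,1,2),K,d)[:,0].T)
    X=cv2.triangulatePoints(P[0],P[1],q[0],q[1]);return (X[:3]/X[3]).T
def crop(n,img,x0,y0,w,h,s,name):
    c=cv2.resize(img[y0:y0+h,x0:x0+w],None,fx=s,fy=s,interpolation=cv2.INTER_CUBIC)
    cv2.imwrite(name,cv2.convertScaleAbs(c,alpha=1.6))
E
python3 - <<'E'
from h import *
t=cv2.imread("pics/top0.png");s=cv2.imread("pics/side0.png")
crop("top",t,285,170,160,150,4,"pics/topc.png")
crop("side",s,240,175,200,130,4,"pics/sidec.png")
E
```

```text
(no output)
```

View pics/topc.png

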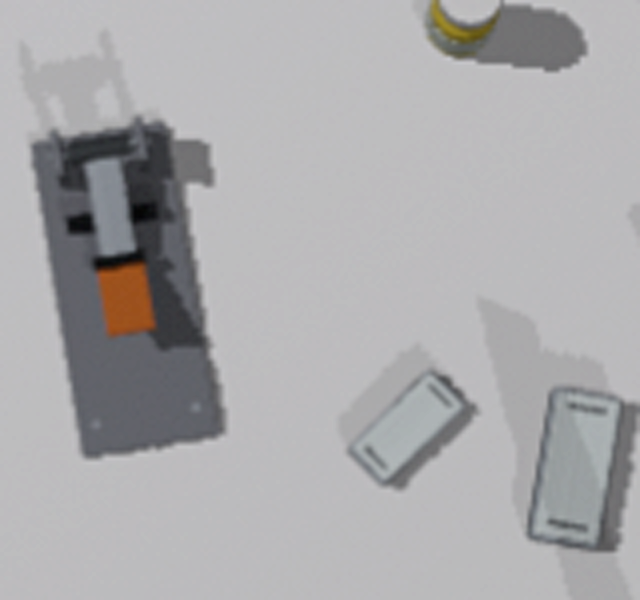

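View pics/sidec.png

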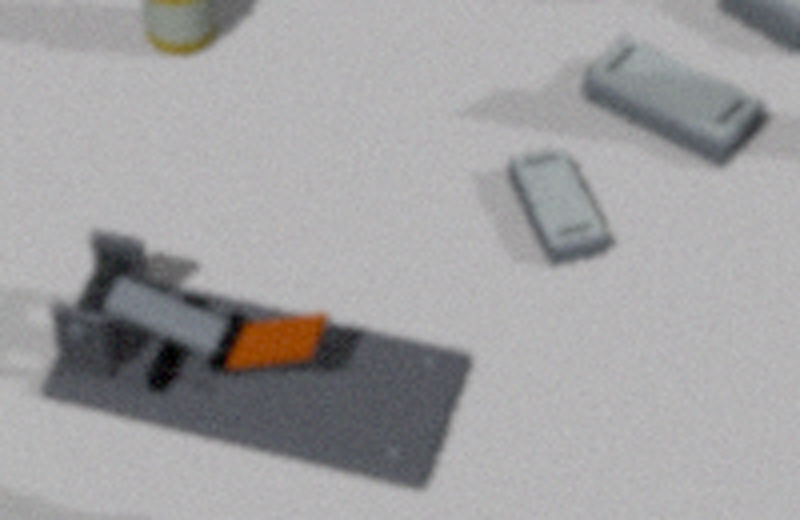

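The crops confirm it. The middle tin's lid is at crop px (552,388), (625,398), (603,548), (530,540) from the top. The plate front corners are (83,458) and (224,432) from the top, and (428,488) and (470,355) from the side.

Run:
```python
from h import *
np.set_printoptions(precision=4,suppress=True)
T=lambda a:np.array([285,170])+(np.array(a,float)+.5)/4-.5
S=lambda a:np.array([240,175])+(np.array(a,float)+.5)/4-.5
tt=T([(552,388),(625,398),(603,548),(530,540)])
# tin marks far/near
print("tri tin marks",tri(T([(588,407),(567,525)]),S([(622,58),(733,110)])))
print("tri plate front L,R; dots",tri(T([(83,458),(224,432),(96,424),(196,407)]),S([(428,488),(470,355),(392,452),(430,358)])))
for z in(.022,.03,.05):
    w=p2w("top",tt,z);print(z,w[:,:2].round(4).tolist(),np.linalg.norm(np.diff(w,axis=0),axis=1))
for z in(.008,.03):
    w=p2w("top",T([(83,458),(224,432),(168,122),(35,140)]),z);print(z,w[:,:2].round(4).tolist(),np.linalg.norm(np.diff(w,axis=0),axis=1))
```

```text
tri tin marks [[ 0.5226 -0.3387  0.0211]
 [ 0.4475 -0.3216  0.0239]]
tri plate front L,R; dots [[ 0.4989 -0.0143  0.002 ]
 [ 0.5151 -0.1052  0.001 ]
 [ 0.5215 -0.0229  0.0086]
 [ 0.5307 -0.0875  0.0094]]
0.022 [[0.535, -0.3159], [0.5274, -0.3628], [0.432, -0.3444], [0.4384, -0.2979]] [0.0475 0.0972 0.047 ]
0.03 [[0.5342, -0.3148], [0.5266, -0.3614], [0.4316, -0.3432], [0.438, -0.2969]] [0.0472 0.0967 0.0467]
0.05 [[0.532, -0.3119], [0.5245, -0.3579], [0.4307, -0.3399], [0.437, -0.2942]] [0.0466 0.0955 0.0461]
0.008 [[0.4985, -0.0146], [0.5133, -0.1055], [0.7176, -0.0738], [0.7078, 0.0136]] [0.0921 0.2068 0.0879]
0.03 [[0.4966, -0.0156], [0.5112, -0.1052], [0.7127, -0.074], [0.703, 0.0122]] [0.0908 0.204  0.0867]
```

Tin and ledge agree with z=0, and the sizes fit (97×47 against 100×46). I refine both poses by edge fitting and work out the first move.

```bash
cat >> h.py <<'E'
from scipy.optimize import minimize
from scipy.spatial.transform import Rotation as Ro
from scipy.ndimage import map_coordinates
def xf(p,L): # p: x,y,yaw ; local pts -> world
    c,s=np.cos(p[2]),np.sin(p[2]);L=np.asarray(L,float)
    return np.c_[p[0]+c*L[:,0]-s*L[:,1],p[1]+s*L[:,0]+c*L[:,1],L[:,2]]
def edges(es,n=40,d=.003):
    I=[];O=[]
    for a,b,nrm,z in es:
        k=np.linspace(.05,.95,n)[:,None];q=np.array(a)+k*(np.array(b)-np.array(a));nr=np.array(nrm)
        I.append(np.c_[q-d*nr,np.full(n,z)]);O.append(np.c_[q+d*nr,np.full(n,z)])
    return np.vstack(I),np.vstack(O)
def fit(n,img,es,p0,sign):
    g=cv2.GaussianBlur(img,(0,0),.8).mean(2);I,O=edges(es)
    def c(p):
        a=w2p(n,xf(p,I));b=w2p(n,xf(p,O))
        return -sign*(map_coordinates(g,[a[:,1],a[:,0]],order=1)-map_coordinates(g,[b[:,1],b[:,0]],order=1)).mean()
    best=None
    for k in range(8):
        r=minimize(c,np.array(p0)+np.random.default_rng(k).normal(0,1,3)*[.003,.003,.02],method="Nelder-Mead",options=dict(initial_simplex=np.array(p0)+np.array([[0,0,0],[.005,0,0],[0,.005,0],[0,0,.04]]),xatol=1e-5) if k==0 else {})
        if best is None or r.fun<best.fun:best=r
    return best.x,best.fun
def rect(hx0,hx1,hy,z):
    return dict(L=((hx0,hy),(hx1,hy),(0,1),z),R=((hx0,-hy),(hx1,-hy),(0,-1),z),F=((hx0,-hy),(hx0,hy),(-1,0),z),B=((hx1,-hy),(hx1,hy),(1,0),z))
def delta(P,yaw):
    "needed shift in tool axes (mm) and turn (deg, tool axes) to TCP P, tool x down, tool z along horizontal dir yaw+90 (or flipped)"
    s=get_state();R=Ro.from_rotvec(s['tool_rot']);d=R.inv().apply(np.array(P)-s['position'])*1000
    out=[]
    for f in(1,-1):
        z=f*np.array([-np.sin(yaw),np.cos(yaw),0]);x=np.array([0,0,-1.]);G=Ro.from_matrix(np.c_[x,np.cross(z,x),z])
        out.append(((R.inv()*G).as_rotvec(degrees=True),G))
    rv,G=min(out,key=lambda o:np.linalg.norm(o[0]))
    print("shift mm in present tool axes",d.round(1),"after turning",G.inv().apply(np.array(P)-s['position']).round(4)*1000,"turn deg",rv.round(2))
    print("tool axes x,y,z in world\n",R.as_matrix().round(3),"\ntarget\n",G.as_matrix().round(3))
E
python3 - <<'E'
from h import *
np.set_printoptions(precision=4,suppress=True)
t=cv2.imread("pics/top0.png");s=cv2.imread("pics/side0.png")
r=rect(-.095,.115,.045,.008); e=[r['L'],r['R'],r['F']]
for n,i in(("top",t),("side",s)):
    x,f=fit(n,i,e,[.598,-.045,.147],-1);print("holder",n,x,np.degrees(x[2]),f)
r=rect(-.05,.05,.023,.022);r0=rect(-.05,.05,.023,0)
for n,i in(("top",t),("side",s)):
    for nm,e,sg in(("lid",list(r.values()),1),):
        x,f=fit(n,i,e,[.4835,-.330,-.185],sg);print("tin",n,nm,x,np.degrees(x[2]),f)
T=[.4835,-.330,-.185]
delta(list(xf(T,[[-.036,0,0]])[0,:2])+[.10],T[2])
E
```

```text
holder top [ 0.5981 -0.046   0.1563] 8.95803819315532 -37.5879593488621Traceback (most recent call last):
  File "<stdin>", line 6, in <module>
  File "h.py", line 39, in fit
    r=minimize(c,np.array(p0)+np.random.default_rng(k).normal(0,1,3)*[.003,.003,.02],method="Nelder-Mead",options=dict(initial_simplex=np.array(p0)+np.array([[0,0,0],[.005,0,0],[0,.005,0],[0,0,.04]]),xatol=1e-5) if k==0 else {})
    res = _minimize_neldermead(fun, x0, args, callback, bounds=bounds,
                               **options)
    fxr = func(xr)
    fx = function(np.copy(x), *(wrapper_args + args))
  File "h.py", line 35, in c
    a=w2p(n,xf(p,I));b=w2p(n,xf(p,O))
  File "h.py", line 11, in w2p
    K,d,R,t,c=cam(n); return cv2.projectPoints(np.array(X,float).reshape(-1,1,3),c['rvec'],c['tvec'],K,d)[0][:,0]
              ~~~^^^
  File "h.py", line 4, in cam
    c=calibration(n); K=np.array([[c['fx'],0,c['cx']],[0,c['fy'],c['cy']],[0,0,1]])
ValueError: time passes only in moves, steps and waits
```

```bash
sed -i 's/^def cam(n):/import functools\n@functools.cache\ndef cam(n):/' h.py
python3 - <<'E'
from h import *
np.set_printoptions(precision=4,suppress=True)
t=cv2.imread("pics/top0.png");s=cv2.imread("pics/side0.png")
r=rect(-.095,.115,.045,.008); e=[r['L'],r['R'],r['F']]
r2=rect(-.095,.115,.045,0)
for n,i,e in(("top",t,e),("side",s,[r2['L'],r['R'],r2['F']])):
    x,f=fit(n,i,e,[.598,-.045,.147],-1);print("holder",n,x,np.degrees(x[2]),f)
r=rect(-.05,.05,.023,.022)
for n,i in(("top",t),("side",s)):
        x,f=fit(n,i,list(r.values()),[.4835,-.330,-.185],1);print("tin",n,x,np.degrees(x[2]),f)
T=[.4835,-.330,-.185]
delta(list(xf(T,[[-.036,0,0]])[0,:2])+[.10],T[2])
E
```

```text
holder top [ 0.5981 -0.046   0.1563] 8.95803819315532 -37.5879593488621
holder side [ 0.6004 -0.0429  0.1465] 8.392335593430735 -35.11278392170084
tin top [ 0.499  -0.3345 -0.1931] -11.062991489670216 -5.767482635543134
tin side [ 0.4563 -0.3683 -0.3775] -21.62960356727912 -6.522028700982004
shift mm in present tool axes [ 121.9  321.1 -199.5] after turning [ 121.6  182.5 -331.2] turn deg [29.27 -0.09  0.03]
tool axes x,y,z in world
 [[-0.001  0.947  0.32 ]
 [ 0.002  0.32  -0.947]
 [-1.    -0.    -0.002]] 
target
 [[ 0.     0.983 -0.184]
 [ 0.    -0.184 -0.983]
 [-1.     0.     0.   ]]
```

Emit:
play_rows --targets '[{"claw": 0.25, "linear": [0, 0, 0], "rotation": [0.065, 0, 0]}, {"claw": 0.25, "linear": [0, 0.5, -0.3], "rotation": [0.065, 0, 0]}, {"claw": 0.25, "linear": [0, 0.7, -0.6], "rotation": [0.065, 0, 0]}, {"claw": 0.25, "linear": [0, 0.6, -0.9], "rotation": [0.065, 0, 0]}, {"claw": 0.25, "linear": [0, 0.55, -1], "rotation": [0.065, 0, 0]}, {"claw": 0.25, "linear": [0, 0.55, -1], "rotation": [0, 0, 0]}, {"claw": 0.25, "linear": [0, 0.55, -1], "rotation": [0, 0, 0]}, {"claw": 0.25, "linear": [0, 0.55, -1], "rotation": [0, 0, 0]}, {"claw": 0.25, "linear": [0, 0.55, -1], "rotation": [0, 0, 0]}, {"claw": 0.25, "linear": [0, 0.5, -1], "rotation": [0, 0, 0]}]' --newtons 30

```text
time: 0.93
position: [0.3533, -0.4311, 0.2141]
tool_rot: [1.375, 1.106, -1.381]
ft_force: [0.2, -0.1, -0.0]
grip_width: 0.748
```

Run:
```python
from h import *
T=[.4835,-.330,-.185]
delta(list(xf(T,[[-.036,0,0]])[0,:2])+[.10],T[2])
```

```text
shift mm in present tool axes [ 114.    69.3 -125.7] after turning [ 114.1   73.4 -123.3] turn deg [-2.48 -0.34  0.69]
tool axes x,y,z in world
 [[-0.011  0.974 -0.226]
 [ 0.008 -0.226 -0.974]
 [-1.    -0.012 -0.006]] 
target
 [[ 0.     0.983 -0.184]
 [ 0.    -0.184 -0.983]
 [-1.     0.     0.   ]]
```

Emit:
play_rows --targets '[{"claw": 0.25, "linear": [0, 0.5, -0.9], "rotation": [-0.027, -0.004, 0.008]}, {"claw": 0.25, "linear": [0.3, 0.5, -0.9], "rotation": [0, 0, 0]}, {"claw": 0.25, "linear": [0.5, 0.5, -0.9], "rotation": [0, 0, 0]}, {"claw": 0.25, "linear": [0.7, 0.5, -0.8], "rotation": [0, 0, 0]}, {"claw": 0.25, "linear": [0.7, 0.5, -0.7], "rotation": [0, 0, 0]}, {"claw": 0.25, "linear": [0.7, 0.4, -0.5], "rotation": [0, 0, 0]}, {"claw": 0.25, "linear": [0.7, 0.2, -0.3], "rotation": [0, 0, 0]}, {"claw": 0.25, "linear": [0.5, 0, 0], "rotation": [0, 0, 0]}, {"claw": 0.25, "linear": [0, 0, 0], "rotation": [0, 0, 0]}]'

```text
time: 1.68
position: [0.4644, -0.3059, 0.1075]
tool_rot: [1.325, 1.126, -1.316]
ft_force: [0.7, 0.3, -0.5]
grip_width: 0.751
```

Run:
```python
from h import *
T=[.4835,-.330,-.185]
delta(list(xf(T,[[-.036,0,0]])[0,:2])+[.004],T[2])
cv2.imwrite("pics/s1.png",get_image("side"))
t=get_image("top");cv2.imwrite("pics/t1.png",t);crop("top",t,340,210,200,150,4,"pics/t1c.png")
```

```text
shift mm in present tool axes [103.4 -14.3  19.7] after turning [103.5 -12.8  20.1] turn deg [ 1.79  0.01 -0.47]
tool axes x,y,z in world
 [[ 0.008  0.988 -0.153]
 [-0.002 -0.153 -0.988]
 [-1.     0.008  0.   ]] 
target
 [[ 0.     0.983 -0.184]
 [ 0.    -0.184 -0.983]
 [-1.     0.     0.   ]]
```

View pics/t1c.png

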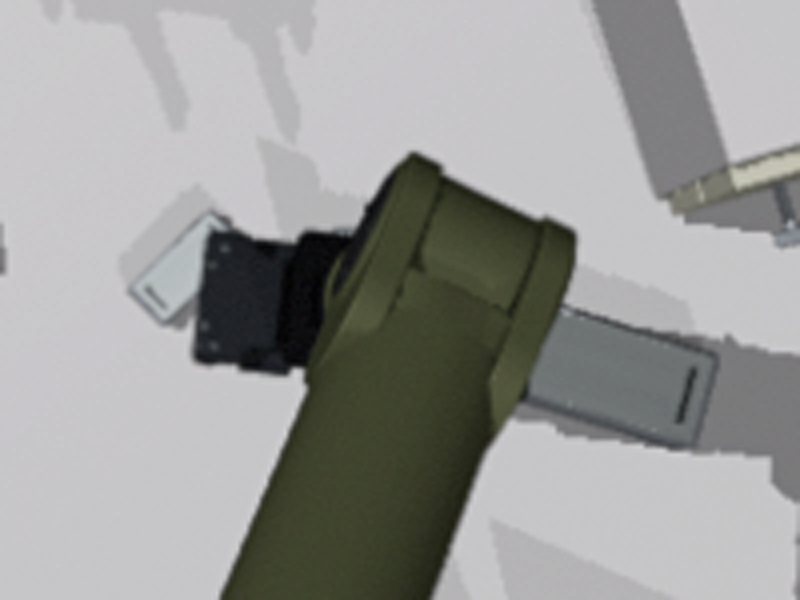

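The arm now hides the tin from above. The wrist stands about 20 mm left of the wanted place, so I correct sideways and settle before going down.

Emit:
play_rows --targets '[{"claw": 0.25, "linear": [0, -0.3, 0.4], "rotation": [0.02, 0, -0.005]}, {"claw": 0.25, "linear": [0, -0.22, 0.4], "rotation": [0, 0, 0]}, {"claw": 0.25, "linear": [0.4, 0, 0], "rotation": [0, 0, 0]}, {"claw": 0.25, "linear": [0.8, 0, 0], "rotation": [0, 0, 0]}, {"claw": 0.25, "linear": [0.4, 0, 0], "rotation": [0, 0, 0]}, {"claw": 0.25, "linear": [0, 0, 0], "rotation": [0, 0, 0]}]'

```text
time: 2.28
position: [0.4474, -0.3346, 0.0737]
tool_rot: [1.351, 1.093, -1.35]
ft_force: [0.6, -0.0, -1.0]
grip_width: 0.751
```

Run:
```python
from h import *
T=[.4835,-.330,-.185]
delta(list(xf(T,[[-.036,0,0]])[0,:2])+[.004],T[2])
i=get_image("side");cv2.imwrite("pics/s2.png",i);crop("side",i,330,130,190,140,4,"pics/s2c.png")
```

```text
shift mm in present tool axes [ 69.5  -2.4 -11.7] after turning [ 69.7  -1.4 -11.1] turn deg [-0.73  0.53 -0.69]
tool axes x,y,z in world
 [[ 0.01   0.98  -0.197]
 [-0.011 -0.196 -0.98 ]
 [-1.     0.012  0.009]] 
target
 [[ 0.     0.983 -0.184]
 [ 0.    -0.184 -0.983]
 [-1.     0.     0.   ]]
```

View pics/s2c.png

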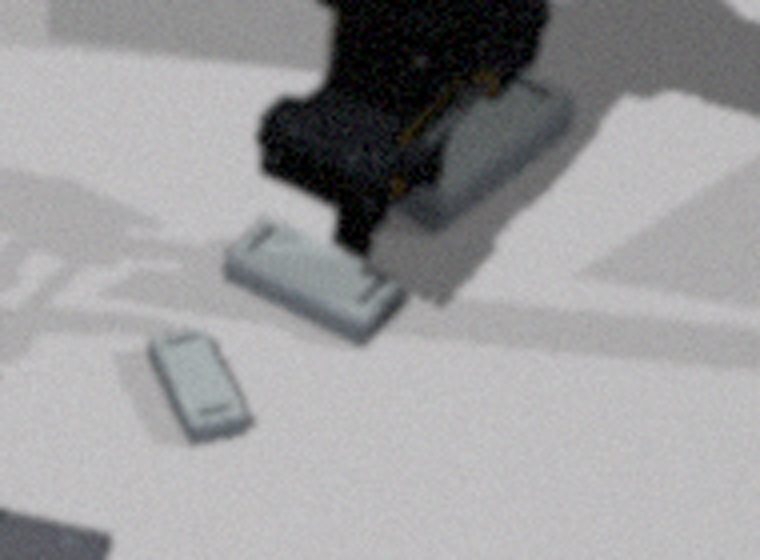

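The side crop shows the gripper over the near end of the middle tin, lid at (310,280), about 11 mm off sideways. I correct that.

Emit:
play_rows --targets '[{"claw": 0.25, "linear": [0, -0.05, -0.4], "rotation": [-0.008, 0.006, -0.008]}, {"claw": 0.25, "linear": [0, 0, 0], "rotation": [0, 0, 0]}, {"claw": 0.25, "linear": [0, 0, 0], "rotation": [0, 0, 0]}]'

```text
time: 2.58
position: [0.4489, -0.3244, 0.0756]
tool_rot: [1.344, 1.116, -1.344]
ft_force: [-0.2, -0.1, 0.3]
grip_width: 0.751
```

Run:
```python
from h import *
T=[.4835,-.330,-.185]
delta(list(xf(T,[[-.036,0,0]])[0,:2])+[.004],T[2])
```

```text
shift mm in present tool axes [71.6 -0.9 -0.8] after turning [71.6 -0.9 -0.8] turn deg [ 0.02 -0.02  0.  ]
tool axes x,y,z in world
 [[ 0.     0.983 -0.184]
 [ 0.    -0.184 -0.983]
 [-1.    -0.    -0.   ]] 
target
 [[ 0.     0.983 -0.184]
 [ 0.    -0.184 -0.983]
 [-1.     0.     0.   ]]
```

Emit:
play_rows --targets '[{"claw": 0.25, "linear": [0.4, 0, 0], "rotation": [0, 0, 0]}, {"claw": 0.25, "linear": [0.4, 0, 0], "rotation": [0, 0, 0]}, {"claw": 0.25, "linear": [0.4, 0, 0], "rotation": [0, 0, 0]}, {"claw": 0.25, "linear": [0.4, 0, 0], "rotation": [0, 0, 0]}, {"claw": 0.25, "linear": [0.4, 0, 0], "rotation": [0, 0, 0]}, {"claw": 0.25, "linear": [0, 0, 0], "rotation": [0, 0, 0]}, {"claw": 0.25, "linear": [0, 0, 0], "rotation": [0, 0, 0]}]'

```text
time: 3.17
position: [0.4497, -0.3234, 0.0205]
tool_rot: [1.343, 1.117, -1.342]
ft_force: [0.4, 0.3, 0.8]
grip_width: 0.745
```

Emit:
play_rows --targets '[{"claw": 0.25, "linear": [0.4, 0, 0], "rotation": [0, 0, 0]}, {"claw": 0.25, "linear": [0.2, 0, 0], "rotation": [0, 0, 0]}, {"claw": 0.25, "linear": [0, 0, 0], "rotation": [0, 0, 0]}, {"claw": 0.5, "linear": [0, 0, 0], "rotation": [0, 0, 0]}, {"claw": 0.6, "linear": [0, 0, 0], "rotation": [0, 0, 0]}, {"claw": 0.6, "linear": [0, 0, 0], "rotation": [0, 0, 0]}, {"claw": 0.6, "linear": [0, 0, 0], "rotation": [0, 0, 0]}, {"claw": 0.6, "linear": [0, 0, 0], "rotation": [0, 0, 0]}]' --newtons 30

```text
time: 3.83
position: [0.4501, -0.3239, 0.0044]
tool_rot: [1.343, 1.116, -1.342]
ft_force: [0.1, -1.5, -1.1]
grip_width: 0.524
```

Run:
```python
from h import *
i=get_image("side");crop("side",i,330,130,190,140,4,"pics/s3c.png")
```

```text
(no output)
```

View pics/s3c.png

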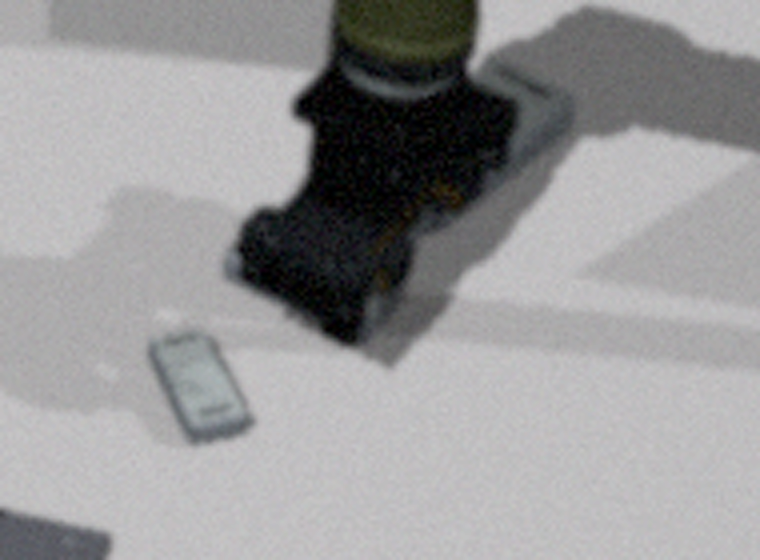

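The opening is 45.6 mm, which is the tin's width, so it is held. I lift it.

Emit:
play_rows --targets '[{"claw": 0.6, "linear": [-0.4, 0, 0], "rotation": [0, 0, 0]}, {"claw": 0.6, "linear": [-0.6, 0, 0], "rotation": [0, 0, 0]}, {"claw": 0.6, "linear": [-0.6, 0, 0], "rotation": [0, 0, 0]}, {"claw": 0.6, "linear": [-0.6, 0, 0], "rotation": [0, 0, 0]}, {"claw": 0.6, "linear": [-0.4, 0, 0], "rotation": [0, 0, 0]}, {"claw": 0.6, "linear": [0, 0, 0], "rotation": [0, 0, 0]}]'

```text
time: 4.38
position: [0.4491, -0.3231, 0.0741]
tool_rot: [1.343, 1.118, -1.342]
ft_force: [-0.1, -0.3, -0.7]
grip_width: 0.527
```

Run:
```python
from h import *
H=[.599,-.0445,np.radians(8.7)]
delta(list(xf(H,[[-.134,0,0]])[0,:2])+[.065],H[2])
```

```text
shift mm in present tool axes [   9.3  -29.8 -257.2] after turning [   9.1   56.3 -252.8] turn deg [-19.16  -0.06   0.02]
tool axes x,y,z in world
 [[-0.     0.983 -0.181]
 [ 0.001 -0.181 -0.983]
 [-1.    -0.001 -0.001]] 
target
 [[ 0.     0.988  0.151]
 [ 0.     0.151 -0.988]
 [-1.     0.     0.   ]]
```

Emit:
play_rows --targets '[{"claw": 0.6, "linear": [0, 0, 0], "rotation": [-0.05, 0, 0]}, {"claw": 0.6, "linear": [0, 0, -0.3], "rotation": [-0.05, 0, 0]}, {"claw": 0.6, "linear": [0, 0, -0.5], "rotation": [-0.05, 0, 0]}, {"claw": 0.6, "linear": [0, 0.1, -0.7], "rotation": [-0.05, 0, 0]}, {"claw": 0.6, "linear": [0, 0.2, -0.8], "rotation": [0, 0, 0]}, {"claw": 0.6, "linear": [0, 0.2, -0.8], "rotation": [0, 0, 0]}, {"claw": 0.6, "linear": [0, 0.2, -0.8], "rotation": [0, 0, 0]}, {"claw": 0.6, "linear": [0, 0.2, -0.8], "rotation": [0, 0, 0]}, {"claw": 0.6, "linear": [0, 0.2, -0.8], "rotation": [0, 0, 0]}, {"claw": 0.6, "linear": [0, 0.2, -0.6], "rotation": [0, 0, 0]}]'

```text
time: 5.22
position: [0.4622, -0.1667, 0.0725]
tool_rot: [1.105, 1.271, -1.11]
ft_force: [0.6, -0.1, -0.8]
grip_width: 0.528
```

Run:
```python
from h import *
H=[.599,-.0445,np.radians(8.7)]
delta(list(xf(H,[[-.134,0,0]])[0,:2])+[.065],H[2])
```

```text
shift mm in present tool axes [   7.2   18.3 -100.4] after turning [   7.5   19.7 -100.1] turn deg [-0.82  0.12  0.13]
tool axes x,y,z in world
 [[-0.002  0.991  0.137]
 [-0.002  0.137 -0.991]
 [-1.    -0.002  0.002]] 
target
 [[ 0.     0.988  0.151]
 [ 0.     0.151 -0.988]
 [-1.     0.     0.   ]]
```

Emit:
play_rows --targets '[{"claw": 0.6, "linear": [0, 0.2, -0.7], "rotation": [-0.005, 0, 0]}, {"claw": 0.6, "linear": [0, 0.2, -0.7], "rotation": [0, 0, 0]}, {"claw": 0.6, "linear": [0, 0.2, -0.7], "rotation": [0, 0, 0]}, {"claw": 0.6, "linear": [0, 0.1, -0.5], "rotation": [0, 0, 0]}, {"claw": 0.6, "linear": [0, 0, -0.3], "rotation": [0, 0, 0]}, {"claw": 0.6, "linear": [0, 0, 0], "rotation": [0, 0, 0]}, {"claw": 0.6, "linear": [0, 0, 0], "rotation": [0, 0, 0]}]'

```text
time: 5.8
position: [0.4675, -0.0841, 0.0704]
tool_rot: [1.093, 1.281, -1.099]
ft_force: [-0.4, -0.4, -1.1]
grip_width: 0.526
```

Run:
```python
from h import *
H=[.599,-.0445,np.radians(8.7)]
delta(list(xf(H,[[-.134,0,0]])[0,:2])+[.013],H[2])
```

```text
shift mm in present tool axes [ 57.4   2.3 -19.3] after turning [ 57.4   2.  -19.2] turn deg [0.06 0.02 0.27]
tool axes x,y,z in world
 [[-0.005  0.988  0.152]
 [-0.001  0.152 -0.988]
 [-1.    -0.005  0.   ]] 
target
 [[ 0.     0.988  0.151]
 [ 0.     0.151 -0.988]
 [-1.     0.     0.   ]]
```

Now sideways 19 mm, then down to 40 mm.

Emit:
play_rows --targets '[{"claw": 0.6, "linear": [0, 0.05, -0.4], "rotation": [0, 0, 0.003]}, {"claw": 0.6, "linear": [0, 0, -0.3], "rotation": [0, 0, 0]}, {"claw": 0.6, "linear": [0.3, 0, 0], "rotation": [0, 0, 0]}, {"claw": 0.6, "linear": [0.5, 0, 0], "rotation": [0, 0, 0]}, {"claw": 0.6, "linear": [0.3, 0, 0], "rotation": [0, 0, 0]}, {"claw": 0.6, "linear": [0, 0, 0], "rotation": [0, 0, 0]}, {"claw": 0.6, "linear": [0, 0, 0], "rotation": [0, 0, 0]}]'

```text
time: 6.38
position: [0.4654, -0.0686, 0.0405]
tool_rot: [1.099, 1.274, -1.1]
ft_force: [0.1, 0.3, -0.5]
grip_width: 0.525
```

Run:
```python
from h import *
H=[.599,-.0445,np.radians(8.7)]
delta(list(xf(H,[[-.134,0,0]])[0,:2])+[.013],H[2])
t=get_image("top");s=get_image("side")
cv2.imwrite("pics/t4.png",t);cv2.imwrite("pics/s4.png",s)
a=cv2.resize(t[180:320,270:370],None,fx=4,fy=4,interpolation=cv2.INTER_CUBIC)
b=cv2.resize(s[190:330,250:350+50],None,fx=2.6,fy=4,interpolation=cv2.INTER_CUBIC)
cv2.imwrite("pics/c4.png",cv2.convertScaleAbs(np.hstack([a,b]),alpha=1.7))
```

```text
shift mm in present tool axes [27.5  1.7 -3.6] after turning [27.5  1.7 -3.6] turn deg [-0.26  0.09 -0.01]
tool axes x,y,z in world
 [[ 0.     0.989  0.147]
 [-0.002  0.147 -0.989]
 [-1.     0.     0.002]] 
target
 [[ 0.     0.988  0.151]
 [ 0.     0.151 -0.988]
 [-1.     0.     0.   ]]
```

View pics/c4.png

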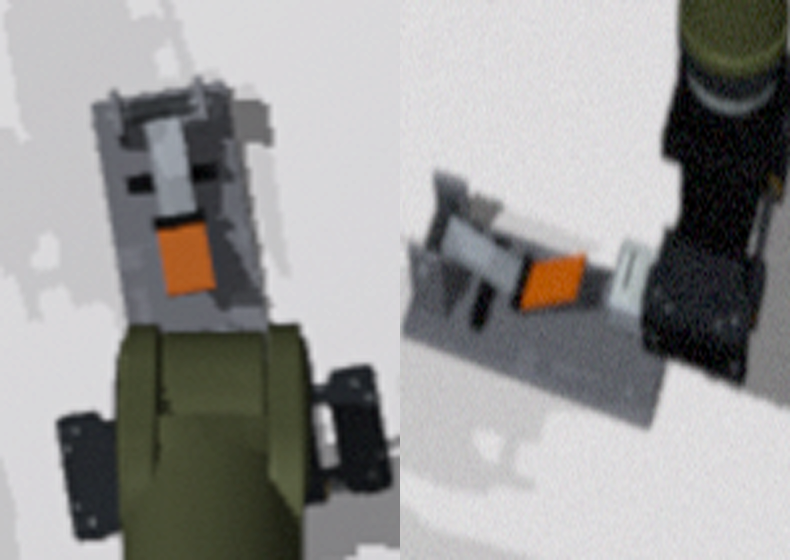

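The tin, at the right in the right-hand half around (632,280), stands in front of the orange lip and in line with it. I lower it to just above the plate with the small side correction.

Emit:
play_rows --targets '[{"claw": 0.6, "linear": [0.3, 0.05, -0.13], "rotation": [-0.003, 0, 0]}, {"claw": 0.6, "linear": [0.4, 0, 0], "rotation": [0, 0, 0]}, {"claw": 0.6, "linear": [0.25, 0, 0], "rotation": [0, 0, 0]}, {"claw": 0.6, "linear": [0, 0, 0], "rotation": [0, 0, 0]}, {"claw": 0.6, "linear": [0, 0, 0], "rotation": [0, 0, 0]}]'

```text
time: 6.9
position: [0.4675, -0.0654, 0.0156]
tool_rot: [1.096, 1.273, -1.096]
ft_force: [-0.2, -0.8, -0.1]
grip_width: 0.523
```

Run:
```python
from h import *
H=[.599,-.0445,np.radians(8.7)]
delta(list(xf(H,[[-.034,0,0]])[0,:2])+[.0132],H[2])
```

```text
shift mm in present tool axes [ 2.6 99.1 -0.8] after turning [ 2.4 99.1 -0.7] turn deg [-0.    0.15 -0.16]
tool axes x,y,z in world
 [[ 0.003  0.988  0.151]
 [-0.002  0.151 -0.988]
 [-1.     0.003  0.003]] 
target
 [[ 0.     0.988  0.151]
 [ 0.     0.151 -0.988]
 [-1.     0.     0.   ]]
```

Emit:
play_rows --targets '[{"claw": 0.6, "linear": [0.1, 0.3, -0.03], "rotation": [0, 0.002, -0.002]}, {"claw": 0.6, "linear": [0, 0.3, 0], "rotation": [0, 0, 0]}, {"claw": 0.6, "linear": [0, 0.3, 0], "rotation": [0, 0, 0]}, {"claw": 0.6, "linear": [0, 0.3, 0], "rotation": [0, 0, 0]}, {"claw": 0.6, "linear": [0, 0.3, 0], "rotation": [0, 0, 0]}, {"claw": 0.6, "linear": [0, 0.3, 0], "rotation": [0, 0, 0]}]' --newtons 40

```text
time: 7.4
position: [0.5162, -0.0576, 0.013]
tool_rot: [1.097, 1.277, -1.097]
ft_force: [-0.8, 0.2, -1.3]
grip_width: 0.526
```

Run:
```python
from h import *
H=[.599,-.0445,np.radians(8.7)]
delta(list(xf(H,[[-.034,0,0]])[0,:2])+[.0132],H[2])
```

```text
shift mm in present tool axes [-0.2 49.9 -0.5] after turning [-0.2 49.9 -0.4] turn deg [-0.06 -0.01  0.01]
tool axes x,y,z in world
 [[-0.     0.989  0.15 ]
 [ 0.     0.15  -0.989]
 [-1.    -0.    -0.   ]] 
target
 [[ 0.     0.988  0.151]
 [ 0.     0.151 -0.988]
 [-1.     0.     0.   ]]
```

Emit:
play_rows --targets '[{"claw": 0.6, "linear": [0, 0.3, 0], "rotation": [0, 0, 0]}, {"claw": 0.6, "linear": [0, 0.3, 0], "rotation": [0, 0, 0]}, {"claw": 0.6, "linear": [0, 0.3, 0], "rotation": [0, 0, 0]}, {"claw": 0.6, "linear": [0, 0.2, 0], "rotation": [0, 0, 0]}, {"claw": 0.6, "linear": [0, 0.1, 0], "rotation": [0, 0, 0]}]'

```text
time: 7.82
position: [0.5257, -0.0562, 0.0116]
tool_rot: [1.071, 1.314, -1.141]
ft_force: [-5.6, -0.9, 5.8]
grip_width: 0.528
```

Run:
```python
from h import *
H=[.599,-.0445,np.radians(8.7)]
delta(list(xf(H,[[-.034,0,0]])[0,:2])+[.0132],H[2])
t=get_image("top");s=get_image("side")
cv2.imwrite("pics/t5.png",t);cv2.imwrite("pics/s5.png",s)
a=cv2.resize(t[190:290,280:350],None,fx=5,fy=5,interpolation=cv2.INTER_CUBIC)
b=cv2.resize(s[210:310,248:338],None,fx=5,fy=5,interpolation=cv2.INTER_CUBIC)
cv2.imwrite("pics/c5.png",cv2.convertScaleAbs(np.hstack([a,b]),alpha=1.8))
```

```text
shift mm in present tool axes [-3.9 40.1 -0.7] after turning [-1.6 40.2 -0.5] turn deg [-0.27 -0.08  3.22]
tool axes x,y,z in world
 [[-0.056  0.988  0.147]
 [-0.007  0.146 -0.989]
 [-0.998 -0.056 -0.001]] 
target
 [[ 0.     0.988  0.151]
 [ 0.     0.151 -0.988]
 [-1.     0.     0.   ]]
```

View pics/c5.png

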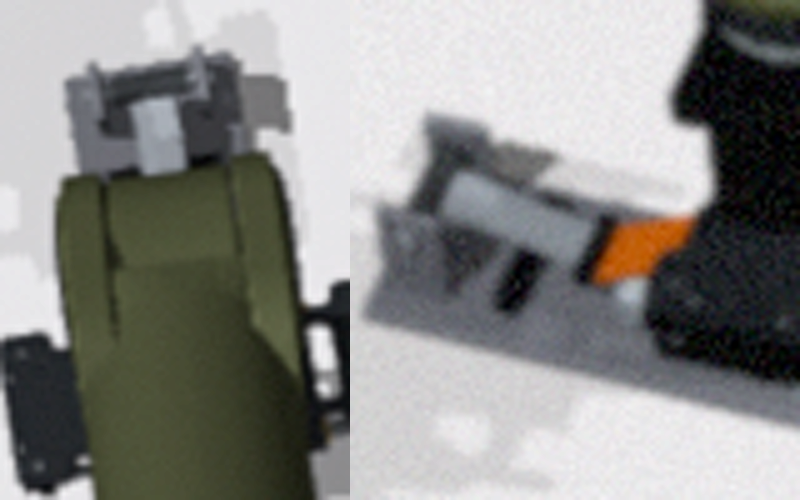

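The left half is blocked by the wrist. In the right half the tin's nose at (632,300) is just under the lip. The tool has yielded there: 3° nose-down, about 6 N, 40 mm still to go. I push with longer steps and turn the pitch back at the same time.

Emit:
play_rows --targets '[{"claw": 0.6, "linear": [-0.08, 0.3, 0], "rotation": [0, 0, 0.036]}, {"claw": 0.6, "linear": [-0.04, 0.6, 0], "rotation": [0, 0, 0.02]}, {"claw": 0.6, "linear": [0, 0.6, 0], "rotation": [0, 0, 0.02]}]' --newtons 60

```text
time: 8.17
position: [0.5331, -0.0551, 0.0112]
tool_rot: [1.1, 1.28, -1.105]
ft_force: [-50.1, -3.3, 65.6]
grip_width: 0.528
```

Run:
```python
from h import *
H=[.599,-.0445,np.radians(8.7)]
delta(list(xf(H,[[-.034,0,0]])[0,:2])+[.0132],H[2])
```

```text
shift mm in present tool axes [-2.2 32.7 -0.8] after turning [-2.  32.7 -0.5] turn deg [-0.4  -0.13  0.35]
tool axes x,y,z in world
 [[-0.006  0.99   0.144]
 [ 0.001  0.144 -0.99 ]
 [-1.    -0.006 -0.002]] 
target
 [[ 0.     0.988  0.151]
 [ 0.     0.151 -0.988]
 [-1.     0.     0.   ]]
```

It is jammed by downward load: 65 N up from the plate, and friction makes the rest. I unload upward first.

Emit:
play_rows --targets '[{"claw": 0.6, "linear": [-0.08, -0.04, 0], "rotation": [0, 0, 0.004]}, {"claw": 0.6, "linear": [-0.04, 0, 0], "rotation": [0, 0, 0]}]' --newtons 40

```text
time: 8.33
position: [0.5263, -0.0562, 0.0133]
tool_rot: [1.097, 1.284, -1.111]
ft_force: [-0.3, 0.8, -4.8]
grip_width: 0.522
```

Run:
```python
from h import *
H=[.599,-.0445,np.radians(8.7)]
delta(list(xf(H,[[-.034,0,0]])[0,:2])+[.0132],H[2])
s=get_state();print(s['ft_force'].round(1),s['torque'].round(2),s['position'].round(4))
t=get_image("top");s=get_image("side")
b=cv2.resize(s[205:305,243:343],None,fx=6,fy=6,interpolation=cv2.INTER_CUBIC)
cv2.imwrite("pics/c6.png",cv2.convertScaleAbs(b,alpha=1.8))
```

```text
shift mm in present tool axes [-0.4 39.6 -0.9] after turning [ 0.1 39.6 -0.6] turn deg [-0.45 -0.12  0.73]
tool axes x,y,z in world
 [[-0.013  0.99   0.143]
 [ 0.     0.143 -0.99 ]
 [-1.    -0.013 -0.002]] 
target
 [[ 0.     0.988  0.151]
 [ 0.     0.151 -0.988]
 [-1.     0.     0.   ]]
[-0.3  0.8 -4.8] [-0.03  0.36  0.  ] [ 0.5263 -0.0562  0.0133]
```

View pics/c6.png

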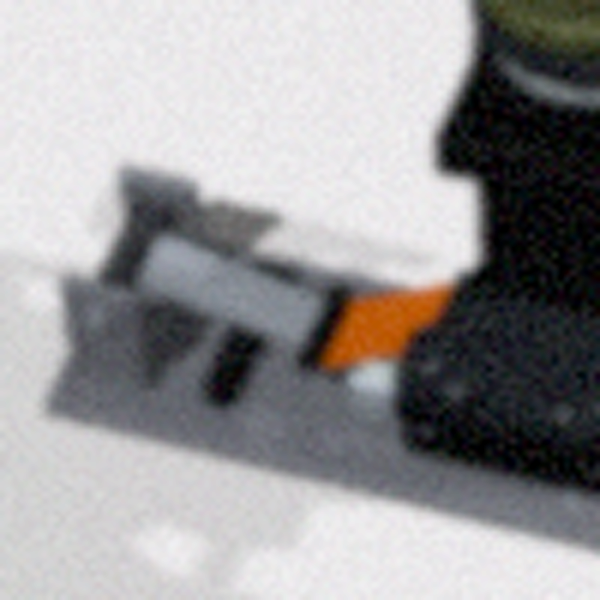

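Unloaded, the forces are only the lip's (4.8 N down), with the tin's nose visible at (370,380) under the lip. I push on in small bites with the tin about 1 mm clear of the plate, watching the force.

Emit:
play_rows --targets '[{"claw": 0.6, "linear": [-0.04, 0.3, -0.03], "rotation": [-0.004, 0, 0.015]}, {"claw": 0.6, "linear": [-0.03, 0.35, 0], "rotation": [0, 0, 0.012]}]'

```text
time: 8.6
position: [0.5342, -0.0541, 0.0111]
tool_rot: [1.106, 1.273, -1.089]
ft_force: [-29.2, -2.1, 30.3]
grip_width: 0.527
```

```bash
cat > d.py <<'E'
from h import *
H=[.599,-.0445,np.radians(8.7)]
delta(list(xf(H,[[-.034,0,0]])[0,:2])+[.0132],H[2])
s=get_state();print(s['ft_force'].round(1),s['torque'].round(2),s['position'].round(4),s['joint_torque'].round(1))
E
python3 d.py
```

```text
shift mm in present tool axes [-1.8 31.6  0.2] after turning [-2.1 31.5  0.3] turn deg [-0.11 -0.24 -0.6 ]
tool axes x,y,z in world
 [[ 0.01   0.989  0.149]
 [ 0.006  0.149 -0.989]
 [-1.     0.01  -0.004]] 
target
 [[ 0.     0.988  0.151]
 [ 0.     0.151 -0.988]
 [-1.     0.     0.   ]]
[-29.2  -2.1  30.3] [-0.71  6.7   0.18] [ 0.5342 -0.0541  0.0111] [ -2.4 -31.5  -5.3 -32.   -0.1 -11.   -0. ]
```

Pushing forward makes the arm sink and bear on the plate, which jams the tin by friction. I add a clear upward part to each push row.

Emit:
play_rows --targets '[{"claw": 0.6, "linear": [-0.12, 0.1, 0], "rotation": [0, 0, 0]}, {"claw": 0.6, "linear": [-0.15, 0.3, 0], "rotation": [0, 0, 0.005]}]'

```text
time: 8.77
position: [0.5364, -0.0533, 0.0138]
tool_rot: [1.103, 1.28, -1.095]
ft_force: [-11.2, -1.8, -7.7]
grip_width: 0.522
```

```bash
python3 d.py
```

```text
shift mm in present tool axes [ 0.6 29.2  0.7] after turning [ 0.6 29.2  0.7] turn deg [-0.15 -0.37 -0.07]
tool axes x,y,z in world
 [[ 0.     0.989  0.149]
 [ 0.007  0.149 -0.989]
 [-1.     0.001 -0.006]] 
target
 [[ 0.     0.988  0.151]
 [ 0.     0.151 -0.988]
 [-1.     0.     0.   ]]
[-11.2  -1.8  -7.7] [-0.54  3.29 -0.01] [ 0.5364 -0.0533  0.0138] [ -1.2 -46.4  -6.5 -34.5  -0.3  -4.6   0. ]
```

Emit:
play_rows --targets '[{"claw": 0.6, "linear": [-0.1, 0.4, 0.02], "rotation": [0, -0.004, 0.006]}, {"claw": 0.6, "linear": [-0.1, 0.4, 0], "rotation": [0, 0, 0.006]}]'

```text
time: 8.93
position: [0.5505, -0.0513, 0.0144]
tool_rot: [1.105, 1.273, -1.093]
ft_force: [-2.8, -0.7, -6.2]
grip_width: 0.524
```

```bash
python3 d.py
```

```text
shift mm in present tool axes [ 1.3 15.   0.5] after turning [ 1.2 15.   0.6] turn deg [-0.2  -0.14 -0.4 ]
tool axes x,y,z in world
 [[ 0.006  0.989  0.148]
 [ 0.003  0.148 -0.989]
 [-1.     0.007 -0.002]] 
target
 [[ 0.     0.988  0.151]
 [ 0.     0.151 -0.988]
 [-1.     0.     0.   ]]
[-2.8 -0.7 -6.2] [-0.15  0.93  0.01] [ 0.5505 -0.0513  0.0144] [  0.3 -46.1  -5.1 -28.6  -0.   -1.1  -0. ]
```

The tin is sliding freely with the roller on the lid, and about 15 mm remain.

Emit:
play_rows --targets '[{"claw": 0.6, "linear": [0.01, 0.2, 0.02], "rotation": [-0.002, 0, -0.002]}, {"claw": 0.6, "linear": [0, 0.15, 0], "rotation": [0, 0, 0]}, {"claw": 0.6, "linear": [0, 0.05, 0], "rotation": [0, 0, 0]}]'

```text
time: 9.18
position: [0.5626, -0.0494, 0.0125]
tool_rot: [1.101, 1.278, -1.092]
ft_force: [-1.9, -0.3, -5.7]
grip_width: 0.526
```

```bash
python3 d.py
```

```text
shift mm in present tool axes [-0.7  2.7  0.6] after turning [-0.7  2.7  0.6] turn deg [ 0.02 -0.26 -0.21]
tool axes x,y,z in world
 [[ 0.003  0.988  0.152]
 [ 0.005  0.152 -0.988]
 [-1.     0.004 -0.005]] 
target
 [[ 0.     0.988  0.151]
 [ 0.     0.151 -0.988]
 [-1.     0.     0.   ]]
[-1.9 -0.3 -5.7] [-0.17  0.74  0.02] [ 0.5626 -0.0494  0.0125] [ -0.1 -46.8  -5.6 -28.9  -0.1  -1.    0. ]
```

Now small steps until the stop answers.

Emit:
play_rows --targets '[{"claw": 0.6, "linear": [-0.02, 0.12, 0.02], "rotation": [0, -0.002, 0]}, {"claw": 0.6, "linear": [-0.02, 0.12, 0], "rotation": [0, 0, 0]}]'

```text
time: 9.35
position: [0.5667, -0.0491, 0.0124]
tool_rot: [1.097, 1.28, -1.097]
ft_force: [-13.0, -0.9, -0.3]
grip_width: 0.527
```

```bash
python3 d.py
```

```text
shift mm in present tool axes [-0.8 -1.4  0.3] after turning [-0.8 -1.4  0.3] turn deg [ 0.   -0.13  0.13]
tool axes x,y,z in world
 [[-0.003  0.988  0.151]
 [ 0.002  0.151 -0.988]
 [-1.    -0.002 -0.002]] 
target
 [[ 0.     0.988  0.151]
 [ 0.     0.151 -0.988]
 [-1.     0.     0.   ]]
[-13.   -0.9  -0.3] [-0.31  2.85 -0.04] [ 0.5667 -0.0491  0.0124] [ -1.4 -46.7  -6.9 -33.1   0.   -4.5   0.1]
```

Emit:
play_rows --targets '[{"claw": 0.6, "linear": [-0.06, 0.2, 0], "rotation": [0, 0, 0]}]'

```text
time: 9.43
position: [0.5667, -0.0491, 0.0127]
tool_rot: [1.092, 1.288, -1.106]
ft_force: [-19.0, -1.9, 3.0]
grip_width: 0.525
```

```bash
python3 d.py
```

```text
shift mm in present tool axes [-0.5 -1.4  0.3] after turning [-0.5 -1.4  0.3] turn deg [-0.05 -0.15  0.79]
tool axes x,y,z in world
 [[-0.014  0.989  0.15 ]
 [ 0.001  0.15  -0.989]
 [-1.    -0.014 -0.003]] 
target
 [[ 0.     0.988  0.151]
 [ 0.     0.151 -0.988]
 [-1.     0.     0.   ]]
[-19.   -1.9   3. ] [-0.46  3.93 -0.03] [ 0.5667 -0.0491  0.0127] [ -1.8 -46.5  -7.4 -35.7   0.   -6.7   0.1]
```

Firm against the stop: 19 N and no more travel. I relax, level the tool and open.

Emit:
play_rows --targets '[{"claw": 0.6, "linear": [0, 0, 0], "rotation": [0, 0, 0.006]}, {"claw": 0.6, "linear": [0, 0, 0], "rotation": [0, 0, 0]}, {"claw": 0.4, "linear": [0, 0, 0], "rotation": [0, 0, 0]}, {"claw": 0.25, "linear": [0, 0, 0], "rotation": [0, 0, 0]}, {"claw": 0.25, "linear": [0, 0, 0], "rotation": [0, 0, 0]}, {"claw": 0.25, "linear": [0, 0, 0], "rotation": [0, 0, 0]}, {"claw": 0.25, "linear": [-0.1, 0, 0], "rotation": [0, 0, 0]}, {"claw": 0.25, "linear": [0, -0.4, 0], "rotation": [0, 0, 0]}, {"claw": 0.25, "linear": [0, -0.4, 0], "rotation": [0, 0, 0]}]'

```text
time: 10.18
position: [0.5595, -0.0506, 0.0231]
tool_rot: [1.106, 1.263, -1.081]
ft_force: [-0.3, 0.2, -0.7]
grip_width: 0.746
```

```bash
python3 d.py
```

```text
shift mm in present tool axes [10.   5.7 -0.1] after turning [ 9.9  6.  -0.1] turn deg [ 0.05  0.04 -1.17]
tool axes x,y,z in world
 [[ 0.02   0.988  0.152]
 [ 0.002  0.152 -0.988]
 [-1.     0.02   0.001]] 
target
 [[ 0.     0.988  0.151]
 [ 0.     0.151 -0.988]
 [-1.     0.     0.   ]]
[-0.3  0.2 -0.7] [ 0.02  0.04 -0.06] [ 0.5595 -0.0506  0.0231] [ -0.9 -40.7  -4.6 -27.4   0.1  -0.2  -0.1]
```

Released with no contact force. I retreat back and up, then aside to see.

Emit:
play_rows --targets '[{"claw": 0.25, "linear": [-0.3, -0.6, 0], "rotation": [0, 0, 0]}, {"claw": 0.25, "linear": [-0.5, -0.7, 0], "rotation": [0, 0, 0]}, {"claw": 0.25, "linear": [-0.9, -0.3, 0], "rotation": [0, 0, 0]}, {"claw": 0.25, "linear": [-0.9, 0, 0], "rotation": [0, 0, 0]}, {"claw": 0.25, "linear": [-0.8, 0, 0.3], "rotation": [0, 0, 0]}, {"claw": 0.25, "linear": [-0.5, 0, 0.7], "rotation": [0, 0, 0]}, {"claw": 0.25, "linear": [0, 0, 0.9], "rotation": [0, 0, 0]}, {"claw": 0.25, "linear": [0, 0, 0.9], "rotation": [0, 0, 0]}, {"claw": 0.25, "linear": [0, 0, 0.9], "rotation": [0, 0, 0]}, {"claw": 0.25, "linear": [0, 0, 0.9], "rotation": [0, 0, 0]}]'

```text
time: 11.02
position: [0.5214, -0.17, 0.1241]
tool_rot: [1.094, 1.268, -1.08]
ft_force: [0.7, -0.3, -0.3]
grip_width: 0.751
```

Emit:
play_rows --targets '[{"claw": 0.25, "linear": [0, 0, 0.9], "rotation": [0, 0, 0]}, {"claw": 0.25, "linear": [0, 0, 0.9], "rotation": [0, 0, 0]}, {"claw": 0.25, "linear": [0, 0, 0.5], "rotation": [0, 0, 0]}, {"claw": 0.25, "linear": [0, 0, 0], "rotation": [0, 0, 0]}, {"claw": 0.25, "linear": [0, 0, 0], "rotation": [0, 0, 0]}]'

```text
time: 11.43
position: [0.5257, -0.2349, 0.1242]
tool_rot: [1.099, 1.264, -1.089]
ft_force: [-0.3, 0.7, -0.4]
grip_width: 0.749
```

Run:
```python
from h import *
t=get_image("top");s=get_image("side")
cv2.imwrite("pics/t7.png",t);cv2.imwrite("pics/s7.png",s)
a=cv2.resize(t[190:290,285:350],None,fx=5.5,fy=5.5,interpolation=cv2.INTER_CUBIC)
b=cv2.resize(s[205:305,248:328],None,fx=5.5,fy=5.5,interpolation=cv2.INTER_CUBIC)
cv2.imwrite("pics/c7.png",cv2.convertScaleAbs(np.hstack([a,b]),alpha=1.8))
t0=cv2.imread("pics/top0.png")
print("case change",cv2.absdiff(t,t0)[245:305,170:220].mean(), get_state()['position'])
```

```text
case change 8.641777777777778 [ 0.5259602  -0.23399136  0.12430767]
```

View pics/c7.png

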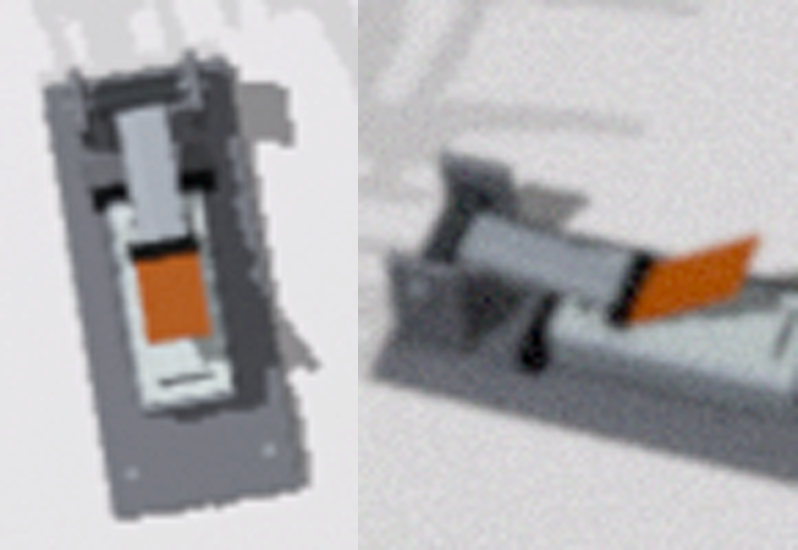

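The tin lies against the stop with the roller on its lid (side crop (625,310)) and the lip raised. I check centring by fitting plate and lid in the same images, and also check the case shift.

Run:
```python
from h import *
np.set_printoptions(precision=4,suppress=True)
for n,f in(("top","t7"),("side","s7")):
    i=cv2.imread(f"pics/{f}.png")
    r=rect(-.095,.115,.045,.008);r2=rect(-.095,.115,.045,0)
    Hh,fh=fit(n,i,[r['L'],r['R'],r['F']] if n=="top" else [r2['L'],r['R'],r2['F']],[.599,-.0445,.15],-1)
    for hx,hy in((.05,.023),(.049,.022)):
        q=rect(-hx,hx,hy,.030)
        x,fx=fit(n,i,list(q.values()),[.599,-.0445,.15],1)
        c,s=np.cos(Hh[2]),np.sin(Hh[2]);d=x[:2]-Hh[:2]
        print(n,"holder",Hh,fh,"tin",x,fx,"rel mm",1000*np.array([c*d[0]+s*d[1],-s*d[0]+c*d[1]]),"deg",np.degrees(x[2]-Hh[2]))
# blue case centroid before/after
for n,a,b in(("top","top0","t7"),("side","side0","s7")):
    for f in(a,b):
        h=cv2.inRange(cv2.cvtColor(cv2.imread(f"pics/{f}.png"),cv2.COLOR_BGR2HSV),(105,150,50),(125,255,255));m=cv2.moments(h);print(f,m['m10']/m['m00'],m['m01']/m['m00'])
```

```text
top holder [ 0.5979 -0.0458  0.1538] -39.469024524416575 tin [ 0.5998 -0.0436  0.1449] -29.41597987664138 rel mm [2.2116 1.8058] deg -0.5084507322974208
top holder [ 0.5979 -0.0458  0.1538] -39.469024524416575 tin [ 0.5994 -0.0437  0.1433] -32.14596047658356 rel mm [1.8546 1.8261] deg -0.5966371291649415
side holder [ 0.6005 -0.0435  0.1462] -34.642851720408636 tin [ 0.599  -0.0351  0.29  ] -21.622610614607826 rel mm [-0.2595  8.5235] deg 8.238433541802403
side holder [ 0.6005 -0.0435  0.1462] -34.642851720408636 tin [ 0.5997 -0.0368  0.2363] -23.045029065376106 rel mm [0.2312 6.7173] deg 5.161196528492452
top0 193.83520599250937 276.54119850187266
t7 193.94538606403015 276.4595103578154
side0 261.92673716012087 408.107250755287
s7 261.8330804248862 408.07587253414266
```

```bash
python3 -c "
from bench import *
print(close_job())"
```

```text
the job is handed in; nothing more can be done
None
```

The middle-sized steel tin is in the holder, lid up and end first, and I've handed the job in at about 11.5 s of the 38 s allowed.

**What I did:** I gripped the tin near its rear end and pushed it in under the sprung arm until it met the stop. I let go, backed off without touching anything, and handed in.

**Checks that passed:**
- **Home:** a last push of 19 N at the stop gave no further travel.
- **Arm bearing down:** the pictures show the roller on the lid, the lip raised and the tin against the stop.
- **Straight and centred (top view):** the tin is within about 2 mm sideways and 0.6° of the holder's axis. Sideways is probably 1 to 2 mm to the left.
- **Blue case:** it moved less than 0.15 pixel between the first and last pictures.

**Checks that failed or disagreed:**
- **Jam on the way in:** the tin first jammed because the arm pressed down on the plate. The readings peaked at about -50 N back and 65 N up (roughly 83 N in all, limit 120 N). That load came through the tin held in the fingers, and I saw no sign of the gripper's body touching anything. I unloaded it and pushed again with some lift.
- **Side-view fit:** fitting the tin's outline in the side picture gave 7 to 9 mm and 5 to 8° off. I discarded it because the lip hides part of the lid.
- **Holder position:** the two cameras disagreed by about 3 mm on where the holder is, so the centring figure rests on the top view and the tool position.

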